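# Close and latch the fader shutter of the mixing console

## Robot

A 6-joint arm with a two-finger parallel gripper is mounted at the origin on the work surface. World frame = base frame: x ahead of the robot, y to its left, z up, the work surface at z = 0. Lengths are in m, angles in rad, forces in N, time in s.
With the tool pointing down it reaches from about 0.4 to 0.825 m from the base axis. Payload 7 kg.
Tool frame: the origin (TCP) lies at the centre of the arm's flange, where the gripper is bolted on; the fingertips stand 178 mm ahead of it and the grasp point (between the pads) lies 159 mm ahead of it; z points along the fingers, y is the direction in which the jaws open and shut (so a half turn about z gives the same grasp; the last joint's range is limited). The gripper opens to 88 mm and grips with 3 to 60 N. Pads are 19 mm wide; open, the fingers measure 130 mm over their backs; the gripper's body (78 mm by 193 mm) begins 47 mm behind the grasp point.
Start: joints at [-0.871, 0.359, 0.012, 0, -1.224, -0.288], TCP at [0.27, -0.619, 0.405] pointing down, gripper open.
Joint ranges: [-3.07, 3.07], [-1.43, 2.12], [-1.02, 1.25], [-3.03, 1.67], [-3.05, -0], [-3.03, 3.03]. Speed limits (rad/s): [2.39, 2.39, 3.01, 3.14, 3.14, 3.14].

## Interface

Orientations are given as [roll, pitch, yaw] about the fixed x, y, z axes, in that order (R = Rz(yaw) Ry(pitch) Rx(roll)).
In Python, from station import arm gives the robot as it stands.
- The arm moves only by the shell command python3 -m handwheel 'ROWS' [OPENING] [FORCE]. ROWS is JSON, a list of rows, each a list of 4 numbers: the shift along the world's x, y, z in cm, then the turn about the world's z in rad. In form: [[dx, dy, dz, yaw], ...]. A call has 1 to 20 rows; each row shifts and turns the commanded pose from where the row before left it; what a row does not reach is not made up. A row lasts 1/10 s, in which the tool goes at most 50 mm and 8.59 degrees, less where a joint would pass 70% of its speed; a pose out of reach is approached as far as the arm can. A call is refused whole if a number of a shift passes 5 or a number of a turn 0.15, either way. A call with a gripper value outside its range is refused whole. OPENING is the closure, from 0 (fully open) to 1 (shut), set as the call begins (- or left out, the last holds). The fingers move at their own pace and stop on an object; FORCE is the grip in N (left out, the last holds). Time passes only in rows, so rows that do not move let the fingers close. It gives the time, the measured TCP pose, the force and the opening at its end, in the units of the state.
- arm.get_state(): the state, without advancing time (a new reading comes with each control period).
- arm.grab_frame(name): name is "side" or "top" or "wrist"; returns a dict with "image" (384x512x3 uint8, red, green, blue), "depth" (384x512 float32, m along the optical axis (not along the pixel's ray), 0 where there is no reading), "vfov" (degrees; the focal length in pixels is half the picture's height over the tangent of half this angle, whatever the lens; pixels are square), "cx", "cy" (the principal point, pixels), "rvec" (rotation vector, rad) and "tvec" (3), from world to camera coordinates, as OpenCV has them. Camera axes: x right, y down, z forward; pixel columns grow to the right and rows downward; lengths in m; the calibration is good to about 2 mm. A picture is of the moment at which its call begins.
- arm.job_done(): hands the job in, once; it reports no verdict.
The state is a dict: "t": time; "q": joint angles; "qd": joint speeds; "joint_efforts": joint torques, N m; "eef_pos": TCP position; "ee_rot": TCP orientation; "force": force on the tool from outside, world axes, zero at the start; "moment": the same for the moment, N m; "width": finger opening in m.
Only numpy, scipy, OpenCV 4.12 (cv2) and the standard library are available. Lean on these libraries where they do the work, as an engineer would, in place of code of your own. Each camera call takes 0.05 s, during which the arm holds its last target.

## Task

Rain is blowing into the tent: slide the console's shutter away from you over the faders until both ends are fully home against their stops, then push the latch all the way across so that its bar stands behind the right-hand post. The shutter racks and jams in its channels as soon as one end gets ahead, so push its two posts by turns with closed fingers, gently, and change ends rather than force it (under 25 newtons). Push posts and latch only, do not pinch them. Leave everything else where it is.

Things in the scene. Friction and masses are not known exactly. Their poses are not given: they have to be found in the camera images.
- console: Fixed low mixing console, 330 mm deep (x), 470 mm wide (y). Origin: under its centre on the table; +x away from the operator (the closing direction), +y to the operator's left. Side decks 55 mm high; two channels along x, lips 73 mm high, y 143 to 185 mm either side; raised far panel x 92 to 170 mm, 90 mm high, knobs to 102; latch guide block x -27 to 33, y -234 to -200 mm, 77 high.
- armrest_top (a point): Top centre of the console's fixed black armrest, 82 mm above the table (console x -83, y 0). The armrest spans console x -154 to -12 and y -80 to 80 mm and hides most of the open shutter, so that only the shutter's two posts can be pushed; a fader well lies beyond it.
- shutter: Aluminium plate 112 x 280 mm, 0.6 to 0.9 kg, on four shoes in the channels; cannot be lifted out. Origin: plate centre, 12 mm under its top; axes as the console's when square. Starts 50 to 73 mm short of home, a little askew. Its side play differs each time, 3 to 5.4 mm in all, so it turns only 0.03 to 0.055 rad: a post pushed alone runs with 2 to 6 N, gains 7 to 13 mm, then wedges.
- left_post (a point): Centre of the top of the shutter's left (+y) upright rubber-sleeved post, 16 mm diameter, 46 mm tall, top 113 mm above the table; shutter x -5, y +120 mm. Push it towards console +x. Fully home (end against a hard stop): console x = +20 mm. When one post wedges, pushing the other frees the shutter.
- right_post (a point): Same for the right (-y) post: shutter x -5, y -120 mm. Fully home: console x = +20 mm.
- latch (a joint): Slide of the latch bar on the right rim, m: near 0 open, 0.042 fully across (end stop), growing towards console +y; stays where left, moves with about 3 N. Bar 12 mm in x, 80 in y, 79 to 91 mm above the table, centred at console x = 2 mm, inner end at y = -155 mm + joint value. Across, it stands 4 mm behind the right post of a fully home shutter; a shutter farther short blocks it.
- latch_knob (a point): Centre of the top of the latch's upright round knob, 16 mm diameter, 91 to 125 mm above the table, at console x = 2 mm, y = -229 mm + joint value (the bar's outer end); push it towards console +y from its outer side.
- radio: Bystander: black handheld radio, 115 x 46 x 26 mm plus a stub aerial, lying on the console's left rim (on a 69 mm high ledge). Origin: centre of underside.
- tape: Bystander: roll of tape, 64 mm diameter, 24 mm high, lying on the console's raised far panel towards its right. Origin: centre of underside.
- microphone: Bystander: hand microphone, 195 mm long, 52 mm head, lying on the table at the left. Origin: underside, near mid-length.
- cup: Bystander: clear cup, 76 mm diameter, 95 mm high, on the table at the right. Origin: centre of underside.
- bottle: Bystander: bottle, 64 mm diameter, 190 mm high, on the table at the right. Origin: centre of underside.
- screwdriver: Bystander: screwdriver lying on the table at the left. Origin: its underside.
- jar: Bystander: jar, 68 mm diameter, 80 mm high, on the table at the far right. Origin: centre of underside.

How it is judged:
By the outcome, as a careful person would: the job done as asked, in the order asked, and still so for the second after the job is handed in, with the robot touching nothing.
It also fails if it takes over 72 s, if anything falls off the work surface, if the arm or the gripper's body presses on something with over 40 N, if the wrist force passes 120 N, or if a joint passes its speed limit or range.

## Working session

There is one attempt and no reset: what is moved stays moved. The work goes in short steps, Python scripts to look and compute and a shell command to move; the robot and the scene stay as the last step left them, time stands still between calls to the robot, and variables do not carry over. Pictures are saved under pics/ and viewed, and the job is handed in when it is done.

```bash
ls; mkdir -p pics; cat > h.py <<'E'
import numpy as np, cv2
from station import arm
def grab(n,name):
    f=arm.grab_frame(n); im=f["image"]; cv2.imwrite(f"pics/{name}.png",im[:,:,::-1]); np.savez(f"pics/{name}.npz",**f); return f
def load(name):
    d=np.load(f"pics/{name}.npz"); return {k:d[k] for k in d.files}
def cam(f):
    R,_=cv2.Rodrigues(np.array(f["rvec"],float)); t=np.array(f["tvec"],float).ravel()
    fl=f["image"].shape[0]/2/np.tan(np.radians(float(f["vfov"]))/2); return R,t,fl
def onplane(f,u,v,z):
    R,t,fl=cam(f); d=R.T@np.array([(u-f["cx"])/fl,(v-f["cy"])/fl,1]); c=-R.T@t
    return c+d*(z-c[2])/d[2]
def proj(f,p):
    R,t,fl=cam(f); q=R@np.array(p)+t; return q[0]/q[2]*fl+f["cx"],q[1]/q[2]*fl+f["cy"]
def cloud(f):
    R,t,fl=cam(f); d=f["depth"]; v,u=np.mgrid[:d.shape[0],:d.shape[1]]
    P=np.stack([(u-f["cx"])/fl*d,(v-f["cy"])/fl*d,d],-1)
    W=(P-t)@R; W[d==0]=np.nan; return W
E
python3 - <<'E'
from h import *
for n in("side","top","wrist"):
    f=grab(n,n+"0"); R,t,fl=cam(f); print(n,-R.T@t,fl,R[2])
s=arm.get_state(); print(s)
E
```

```text
pics
side [-0.126804    0.65405327  0.83384001] 404.2750519074239 [ 0.56810444 -0.5730041  -0.5906976 ]
top [ 0.3886294  -0.0457633   1.52906665] 494.95150888481294 [ 0.12253114 -0.00206842 -0.99246251]
wrist [ 0.20310137 -0.64712202  0.38492221] 289.5155847117386 [ 0.24717816  0.10893184 -0.96282751]
{'t': 0.15, 'q': array([-8.70895142e-01,  3.59233188e-01,  1.12546441e-02, -2.33196298e-04,
       -1.22408321e+00, -2.88094577e-01]), 'qd': array([ 0.00082299, -0.00216061,  0.00146237,  0.00140085, -0.00144668,
        0.00128863]), 'joint_efforts': array([ 1.40007185e-03, -5.83277249e+01,  2.93292743e+01,  7.00119272e+00,
        8.83120723e-03, -1.02359538e-04]), 'eef_pos': array([ 0.27011145, -0.61844423,  0.40392822]), 'ee_rot': array([ 3.14031708e+00, -1.49358362e-04, -2.72986533e+00]), 'force': array([ 0.73547001, -0.03794126,  1.02330921]), 'moment': array([ 0.01768131,  0.01997609, -0.06304934]), 'width': 0.08737381853042052}
```

View pics/side0.png

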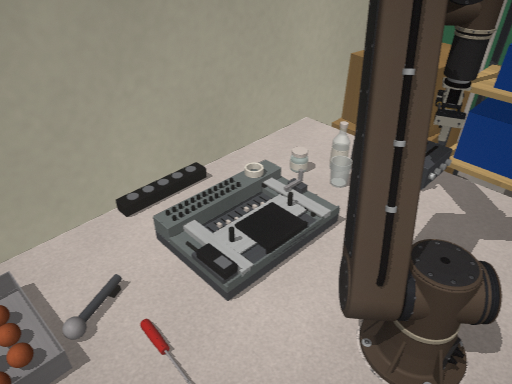

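View pics/top0.png

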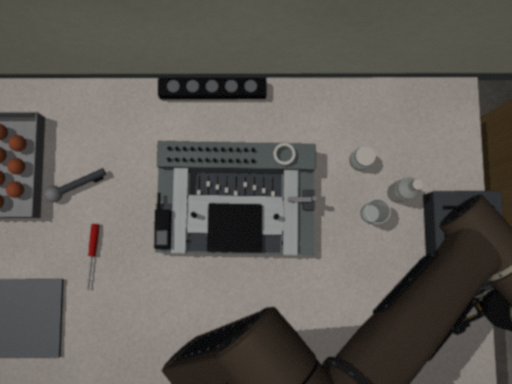

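```bash
python3 - <<'E'
from h import *
f=load("top0"); im=f["image"][130:270,145:335,::-1]
cv2.imwrite("pics/topz.png",cv2.resize(im,None,fx=4,fy=4,interpolation=cv2.INTER_CUBIC))
f=load("side0"); im=f["image"][150:300,140:350,::-1]
cv2.imwrite("pics/sidez.png",cv2.resize(im,None,fx=3.8,fy=3.8,interpolation=cv2.INTER_CUBIC))
E
```

```text
(no output)
```

View pics/topz.png

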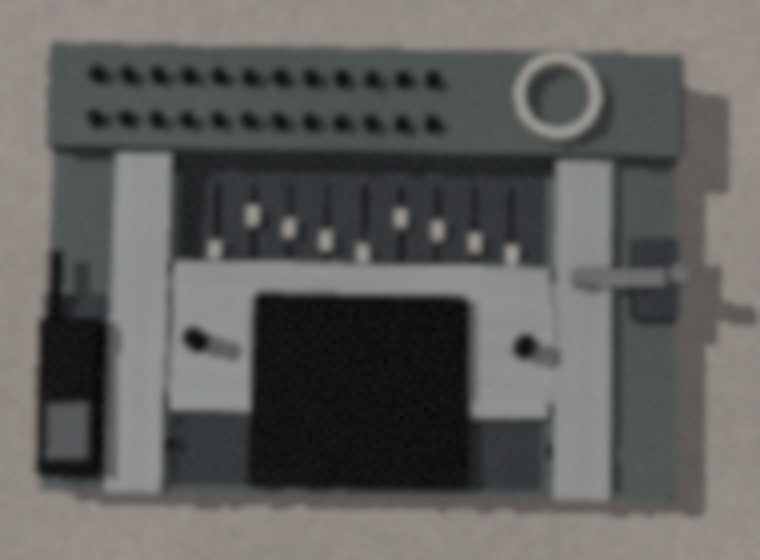

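View pics/sidez.png

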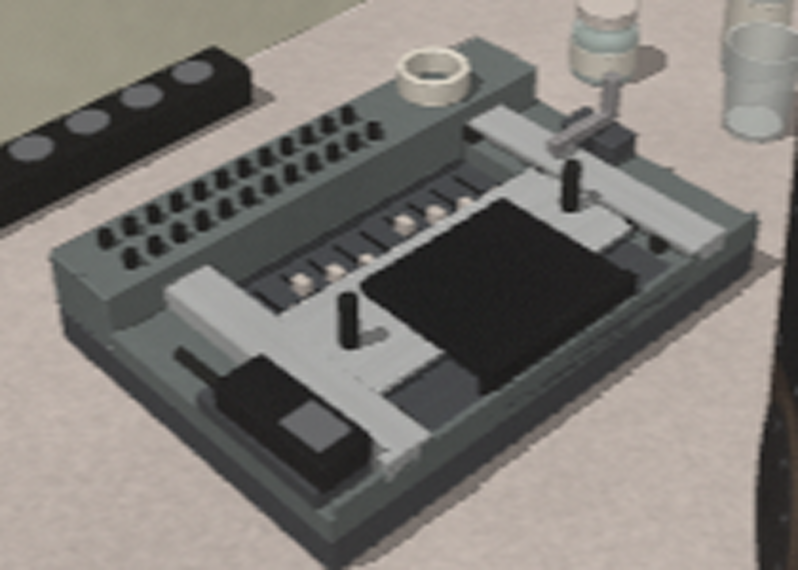

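```bash
python3 - <<'E'
from h import *
f=load("top0"); g=load("side0")
def blobs(f,x0,x1,y0,y1,th,amin):
    im=f["image"][y0:y1,x0:x1].max(2)
    k=8; im=cv2.resize(im,None,fx=k,fy=k,interpolation=cv2.INTER_CUBIC)
    n,l,s,c=cv2.connectedComponentsWithStats((im<th).astype(np.uint8))
    for i in range(1,n):
        if s[i,4]>amin*64:
            cnt=max(cv2.findContours((l==i).astype(np.uint8),0,2)[0],key=cv2.contourArea)
            yield i,s[i]/8+[x0,y0,0,0,0],(c[i]+.5)/8-.5+[x0,y0],cv2.minAreaRect(cnt),(cnt[:,0]+.5)/8-.5+[x0,y0],cv2.boxPoints(cv2.minAreaRect(cnt))/8-.5+[x0,y0]
for nm,F,roi,th in(("top",f,(185,290,195,255),45),("side",g,(215,320,185,265),35)):
    for i,s,c,r,cnt,bx in blobs(F,*roi,th,6):
        print(nm,s.round(1),c.round(2),r[1],r[2])
        print(bx.round(2).tolist())
        if nm=="top" and s[4]>8*1000/8:
            for b in bx: print("  ",onplane(F,*b,.082).round(4))
# panel corners
for u,v in((52,45),(680,58)): print("panel far",onplane(f,u/4+145,v/4+130,.09))
for u,v in((113,490),(168,490),(555,500),(612,500),(118,155),(610,160)): print("lips",onplane(f,u/4+145,v/4+130,.073))
W=cloud(f); 
for u,v in((225,225),(240,150),(195,150),(185,200),(292,200)): print(u,v,W[v,u])
E
```

```text
top [  206.6   204.     58.8    48.5 20786.8] [235.01 228.41] (469.70703125, 384.6612548828125) 1.016978144645691
[[206.01, 251.45], [206.86, 203.38], [265.57, 204.42], [264.71, 252.49]]
   [0.3965 0.062  0.082 ]
   [0.5368 0.0603 0.082 ]
   [ 0.5331 -0.1121  0.082 ]
   [ 0.3929 -0.1084  0.082 ]
top [191.8 213.    4.8   4.1 108.8] [193.65 214.55] (39.29170227050781, 26.50446128845215) 35.53767776489258
[[190.6, 214.39], [192.52, 211.69], [196.52, 214.55], [194.59, 217.24]]
top [274.5 214.8   4.    4.   98.1] [275.94 216.28] (29.632709503173828, 32.36079788208008) 48.8140754699707
[[273.12, 216.22], [276.16, 213.56], [278.6, 216.35], [275.56, 219.01]]
top [186.8 239.4   4.1   3.9  90.1] [188.13 240.86] (30.10077667236328, 31.140527725219727) 81.02737426757812
[[185.93, 239.08], [189.77, 238.48], [190.36, 242.19], [186.51, 242.8]]
side [215.  194.2   3.    3.4  49.8] [216.08 195.4 ] (27.260141372680664, 20.39607810974121) 78.69007110595703
[[214.28, 194.04], [216.78, 193.54], [217.45, 196.88], [214.95, 197.38]]
side [  235.4   203.4    71.5    50.2 12127.4] [268.43 227.18] (341.4658813
[... 345 characters left out ...]
234.81] (112.14358520507812, 26.021495819091797) 89.33380126953125
[[229.74, 227.0], [233.0, 226.97], [233.16, 240.98], [229.91, 241.02]]
panel far [0.72173773 0.20570607 0.09      ]
panel far [ 0.71034546 -0.26001069  0.09      ]
lips [0.39389737 0.15833271 0.073     ]
lips [0.39374869 0.11818882 0.073     ]
lips [ 0.38545632 -0.16428174  0.073     ]
lips [ 0.38530189 -0.2058899   0.073     ]
lips [0.6418107  0.15802631 0.073     ]
lips [ 0.63677576 -0.20869653  0.073     ]
225 225 [0.47304034 0.00694218 0.08298469]
240 150 [ 0.6932246  -0.03754446  0.09589795]
195 150 [0.69459686 0.09557142 0.09154713]
185 200 [0.54789515 0.12561347 0.07379239]
292 200 [ 0.54462008 -0.18883234  0.09364754]
```

```bash
cat >> h.py <<'E'
PSI=-0.0245; O=np.array([.547,-.025])
def con(p):
    c,s=np.cos(PSI),np.sin(PSI); d=np.array(p)[:2]-O; return np.array([c*d[0]+s*d[1],-s*d[0]+c*d[1]])
def wor(x,y):
    c,s=np.cos(PSI),np.sin(PSI); return O+[c*x-s*y,s*x+c*y]
E
python3 - <<'E'
from h import *
f=load("top0"); g=load("side0")
print("side L",con(onplane(g,231.5,228.6,.113)),"R",con(onplane(g,290.2,193.6,.113)))
print("top L blob",con(onplane(f,193.4,214.4,.1)),"R",con(onplane(f,275.94,216.28,.1)))
for F,n in((f,'top'),(g,'side')):
  print(n,[np.round(proj(F,[*wor(x,y),z]),1).tolist() for x,y,z in((-163,235,0),(170,-235,90),(-83,0,82),(-12,80,82),(-12,-80,82))] and [np.round(proj(F,[*wor(x/1e3,y/1e3),z/1e3]),1).tolist() for x,y,z in((170,235,90),(170,-235,90),(-12,80,82),(-12,-80,82),(2,-229,125),(2,-155,91))])
  big=cv2.resize(F["image"][:,:,::-1],None,fx=4,fy=4,interpolation=cv2.INTER_CUBIC)
  for x,y,z in((170,235,90),(170,-235,90),(92,235,90),(92,-235,90),(-12,80,82),(-12,-80,82),(-154,80,82),(-154,-80,82),(2,-229,125),(2,-155,91),(-164,-185,73),(-164,185,73)):
    u,v=proj(F,[*wor(x/1e3,y/1e3),z/1e3]); cv2.circle(big,(int(4*u+2),int(4*v+2)),3,(0,0,255),1)
  a=(135,560,1300,1100) if 0 else None
  big=big[500:1080,560:1340] if n=='top' else big[600:1200,580:1380]
  cv2.imwrite(f"pics/ov_{n}.png",big)
E
```

```text
side L [-0.05396245  0.12376116] R [-0.05453634 -0.11340555]
top L blob [-0.04696048  0.12165871] R [-0.04741427 -0.11719315]
top [[158.0, 140.9], [316.4, 144.2], [208.6, 203.3], [263.0, 204.4], [315.9, 199.2], [288.9, 199.9]]
side [[152.2, 215.0], [265.7, 158.2], [233.5, 223.0], [272.1, 200.1], [301.2, 169.0], [285.3, 186.4]]
```

View pics/ov_top.png

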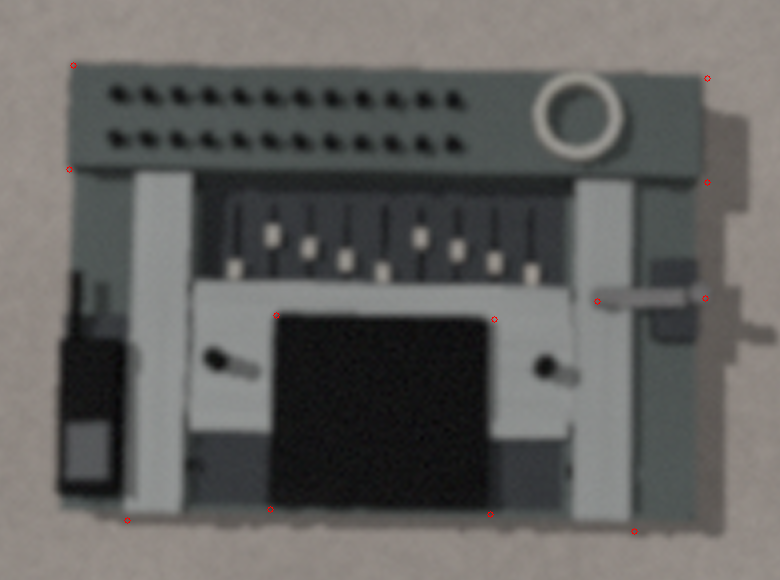

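View pics/ov_side.png

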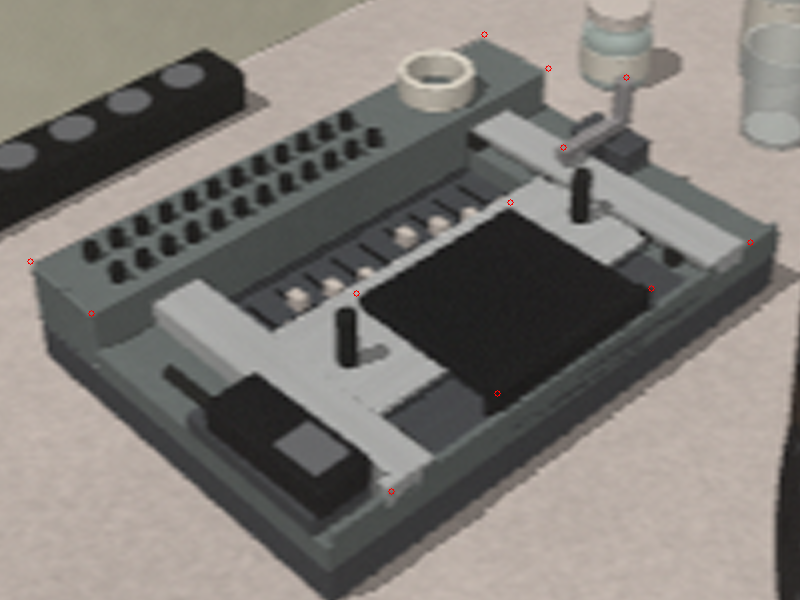

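```bash
python3 -m handwheel '[[1.2,3,0,-0.027],[1.2,3,0,-0.027],[1.2,3,0,-0.027],[1.2,3,0,-0.027],[1.2,3,0,-0.027],[1.2,3,0,-0.027],[1.2,3,0,-0.027],[1.2,3,0,-0.027],[1.2,3,0,-0.027],[1.2,3,0,-0.027],[1.2,3,0,-0.027],[1.2,3,0,-0.027],[1.2,3,0,-0.027],[1.2,3,0,-0.027],[1.2,3,0,-0.027],[0.7,2.8,0,-0.031],[0,0,0,0],[0,0,0,0]]' 1 10
python3 - <<'E'
from h import *
s=arm.get_state(); print(s['eef_pos'],s['ee_rot'],s['force'],s['width'],con(s['eef_pos']))
f=grab("wrist","w1"); cv2.imwrite("pics/w1b.png",cv2.resize(f["image"][:,:,::-1],None,fx=1.5,fy=1.5))
E
```

```text
t: 1.95
eef_pos: [0.4572, -0.14, 0.4046]
ee_rot: [3.142, -0.0, 3.119]
force: [-0.5, -0.7, 0.2]
width: 0.0007
[ 0.4571765  -0.14001114  0.40457204] [ 3.14156587e+00 -2.88704405e-04  3.11939628e+00] [-0.46327654 -0.67700305  0.21968085] 0.0006635954876372891 [-0.08697905 -0.11717708]
```

View pics/w1b.png

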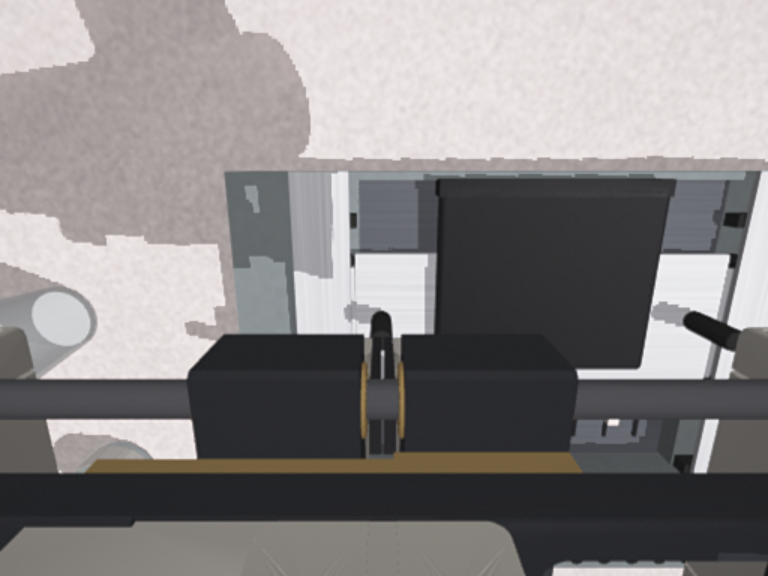

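```bash
python3 - <<'E'
from h import *
f=load("w1"); R,t,fl=cam(f); c=-R.T@t; print(c,con(c),R[2])
for y in(-.117,.121):
  for z in(.067,.113): print(np.array(proj(f,[*wor(-.047,y),z]))*1.5)
for x,y in((-12,-80),(-12,80),(-154,-80),(-154,80)): print(x,y,np.array(proj(f,[*wor(x/1e3,y/1e3),.082]))*1.5)
print('left post centre top pix(735,338):',con(onplane(f,735/1.5,338/1.5,.113)),'base (688,318)',con(onplane(f,688/1.5,318/1.5,.067)))
for u,v in((640,367),(437,368),(436,190),(675,190)): print(con(onplane(f,u/1.5,v/1.5,.082)))
E
```

```text
[ 0.38412336 -0.13801539  0.38567805] [-0.16005916 -0.11697155] [ 0.27016566 -0.0063806  -0.96279271]
[381.70151856 319.23024784]
[381.63178206 342.07142406]
[688.00597159 320.08626392]
[734.2132136  343.05232311]
-12 -80 [429.90068424 369.12525048]
-12 80 [638.90703028 369.7036108 ]
-154 -80 [436.74338365 177.52760336]
-154 80 [673.02338207 178.20642679]
left post centre top pix(735,338): [-0.05065487  0.12071789] base (688,318) [-0.04871376  0.12066414]
[-0.01426366  0.08046693]
[-0.01295843 -0.07460139]
[-0.14576092 -0.08020324]
[-0.14621664  0.08277997]
```

```bash
python3 -m handwheel '[[0,0,-2,0],[0,0,-2.5,0],[0,0,-2.5,0],[0,0,-2.5,0],[0,0,-2.5,0],[0,0,-1.5,0],[0,0,-0.9,0],[0,0,0,0],[0.3,0,0,0],[0.3,0,0,0],[0.3,0,0,0],[0.3,0,0,0],[0.2,0,0,0],[0.2,0,0,0],[0,0,0,0]]'
python3 - <<'E'
from h import *
s=arm.get_state(); print(s['eef_pos'],s['force'],con(s['eef_pos']))
E
```

```text
t: 3.5
eef_pos: [0.4734, -0.1405, 0.2607]
ee_rot: [-3.142, 0.0, 3.117]
force: [1.0, 0.1, 0.1]
width: 0.0001
[ 0.47337643 -0.14053868  0.26066038] [0.96644926 0.05042965 0.05768919] [-0.07077106 -0.1173076 ]
```

```bash
cat > st.py <<'E'
from h import *
s=arm.get_state(); c=con(s['eef_pos']); print("t",s['t'],"con mm",(c*1000).round(1),"z",round(s['eef_pos'][2],4),"F",s['force'].round(1))
E
for i in 1; do python3 -m handwheel '[[0.2,0,0,0],[0.2,0,0,0],[0.1,0,0,0],[0.1,0,0,0]]'>/dev/null; python3 st.py; done; python3 -m handwheel '[[0.1,0,0,0],[0.1,0,0,0]]'>/dev/null; python3 st.py;python3 -m handwheel '[[0.1,0,0,0],[0.1,0,0,0]]'>/dev/null; python3 st.py
```

```text
t 3.9 con mm [ -65.4 -117.2] z 0.2604 F [-3.3  0.9  1.7]
t 4.1 con mm [ -63.8 -117.3] z 0.2604 F [-4.4  0.5  1.6]
t 4.3 con mm [ -61.1 -117.2] z 0.2606 F [-2.4 -1.2 -0.3]
```

```bash
python3 -m handwheel '[[0.1,0,0,0],[0.1,0,0,0],[0.1,0,0,0]]'>/dev/null; python3 st.py;python3 -m handwheel '[[0.1,0,0,0],[0.1,0,0,0]]'>/dev/null; python3 st.py
```

```text
t 4.6 con mm [ -57.9 -117. ] z 0.2606 F [-2.7 -1.6 -0.3]
t 4.8 con mm [ -55.9 -116.9] z 0.2606 F [-3.  -0.4  0.5]
```

```bash
python3 -m handwheel '[[-1,0,0.3,0],[-1,0,0.7,0],[0,2,0.5,0],[0.08,3,0,0],[0.1,4,0,0],[0.1,4,0,0],[0.1,4,0,0],[0.1,3.7,0,0],[0.1,2,0,0],[0,1,0,0],[0,0,-0.8,0],[0,0,-0.7,0],[0.3,0,0,0],[0.2,0,0,0],[0,0,0,0]]'>/dev/null; python3 st.py
```

```text
t 6.3 con mm [-70.5 119.2] z 0.2607 F [-0.1  0.3 -0.9]
```

```bash
python3 -m handwheel '[[0.2,0,0,0],[0.2,0,0,0],[0.2,0,0,0],[0.1,0,0,0]]'>/dev/null; python3 st.py;for r in 1; do python3 -m handwheel '[[0.1,0,0,0],[0.1,0,0,0],[0.1,0,0,0]]'>/dev/null; python3 st.py; done; python3 -m handwheel '[[0.1,0,0,0],[0.1,0,0,0],[0.1,0,0,0]]'>/dev/null; python3 st.py; python3 -m handwheel '[[0.1,0,0,0],[0.1,0,0,0],[0.1,0,0,0]]'>/dev/null; python3 st.py
```

```text
t 6.7 con mm [-64.3 119.7] z 0.2605 F [-7.1  1.6  4.4]
t 7.0 con mm [-61.8 119.8] z 0.2605 F [-5.7  1.   5.2]
t 7.3 con mm [-58.8 119.9] z 0.2605 F [-6.5  1.3  4.2]
t 7.6 con mm [-55.8 119.9] z 0.2605 F [-5.8  2.2  3.8]
```

```bash
python3 -m handwheel '[[0.1,0,0,0],[0.1,0,0,0],[0.1,0,0,0]]'>/dev/null; python3 st.py;python3 -m handwheel '[[0.1,0,0,0],[0.1,0,0,0],[0.1,0,0,0]]'>/dev/null; python3 st.py; python3 -m handwheel '[[0.1,0,0,0],[0.1,0,0,0]]'>/dev/null; python3 st.py
```

```text
t 7.9 con mm [-52.8 120. ] z 0.2605 F [-6.   0.8  4.6]
t 8.2 con mm [-49.8 120.1] z 0.2605 F [-6.2  1.3  4.3]
t 8.4 con mm [-47.8 120.2] z 0.2605 F [-6.   1.4  4.6]
```

```bash
python3 -m handwheel '[[-1,0,0.3,0],[-1.2,0,0.7,0],[0,-2,0.5,0],[-0.08,-3,0,0],[-0.1,-4,0,0],[-0.1,-4,0,0],[-0.1,-4,0,0],[-0.1,-3.7,0,0],[-0.1,-2,0,0],[0,-1.1,0,0],[0,0,-0.8,0],[0,0,-0.7,0],[0.3,0,0,0],[0.3,0,0,0],[0.2,0,0,0]]'>/dev/null; python3 st.py; python3 -m handwheel '[[0.1,0,0,0],[0.1,0,0,0],[0.1,0,0,0]]'>/dev/null; python3 st.py
```

```text
t 9.9 con mm [ -60.3 -117.4] z 0.2608 F [ 0.3 -0.4  0.3]
t 10.2 con mm [ -57.9 -117.9] z 0.2607 F [0.7 0.1 0. ]
```

```bash
python3 -m handwheel '[[0.15,0,0,0],[0.15,0,0,0],[0.15,0,0,0]]'>/dev/null; python3 st.py; python3 -m handwheel '[[0.15,0,0,0],[0.15,0,0,0],[0.15,0,0,0]]'>/dev/null; python3 st.py;  python3 -m handwheel '[[0.15,0,0,0],[0.15,0,0,0]]'>/dev/null; python3 st.py;python3 -m handwheel '[[0.15,0,0,0],[0.15,0,0,0]]'>/dev/null; python3 st.py
```

```text
t 10.5 con mm [ -53.4 -118. ] z 0.2607 F [ 0.6  0.5 -0.3]
t 10.8 con mm [ -50. -118.] z 0.2603 F [-4.5 -1.3  2.9]
t 11.0 con mm [ -46.7 -118. ] z 0.2603 F [-3.7 -1.7  0.7]
t 11.2 con mm [ -42.9 -117.7] z 0.2605 F [-3.  -1.2 -1.5]
```

```bash
python3 -m handwheel '[[0.15,0,0,0],[0.15,0,0,0]]'>/dev/null; python3 st.py;  python3 -m handwheel '[[0.15,0,0,0],[0.1,0,0,0]]'>/dev/null; python3 st.py
python3 -m handwheel '[[-1,0,0.3,0],[-1,0,0.7,0],[0,2,0.5,0],[0.08,3,0,0],[0.1,4,0,0],[0.1,4,0,0],[0.1,4,0,0],[0.1,3.7,0,0],[0.1,2,0,0],[0,1,0,0],[0,0,-0.8,0],[0,0,-0.7,0],[0.2,0,0,0],[0.1,0,0,0]]'>/dev/null; python3 st.py
```

```text
t 11.4 con mm [ -39.8 -117.5] z 0.2606 F [-3.  -0.6 -1.6]
t 11.6 con mm [ -37.3 -117.5] z 0.2606 F [-2.4 -2.  -0.4]
t 13.0 con mm [-54.4 118.2] z 0.2603 F [-0.3 -0.4  0.5]
```

```bash
python3 -m handwheel '[[0.15,0,0,0],[0.15,0,0,0],[0.15,0,0,0]]'>/dev/null; python3 st.py; python3 -m handwheel '[[0.15,0,0,0],[0.15,0,0,0],[0.15,0,0,0]]'>/dev/null; python3 st.py;  python3 -m handwheel '[[0.15,0,0,0],[0.15,0,0,0],[0.1,0,0,0]]'>/dev/null; python3 st.py;python3 -m handwheel '[[0.15,0,0,0],[0.15,0,0,0],[0.1,0,0,0]]'>/dev/null; python3 st.py
```

```text
t 13.3 con mm [-49.7 119.1] z 0.2608 F [-0.4  0.6 -0.6]
t 13.6 con mm [-45.6 119.3] z 0.2606 F [-4.9  0.7  3. ]
t 13.9 con mm [-42.2 119.3] z 0.2605 F [-5.6  2.7  4.5]
t 14.2 con mm [-38.3 119.4] z 0.2605 F [-5.7  1.   4.5]
```

```bash
python3 -m handwheel '[[0.15,0,0,0],[0.15,0,0,0]]'>/dev/null; python3 st.py;  python3 -m handwheel '[[0.15,0,0,0],[0.15,0,0,0]]'>/dev/null; python3 st.py; python3 -m handwheel '[[0.15,0,0,0],[0.1,0,0,0]]'>/dev/null; python3 st.py
python3 -m handwheel '[[-1,0,0.3,0],[-1.2,0,0.7,0],[0,-2,0.5,0],[-0.08,-3,0,0],[-0.1,-4,0,0],[-0.1,-4,0,0],[-0.1,-4,0,0],[-0.1,-3.7,0,0],[-0.1,-2,0,0],[0,-1.1,0,0],[0,0,-0.8,0],[0,0,-0.7,0],[0.4,0,0,0],[0.4,0,0,0]]'>/dev/null; python3 st.py
```

```text
t 14.4 con mm [-35.3 119.5] z 0.2605 F [-5.   1.1  3.8]
t 14.6 con mm [-32.3 119.6] z 0.2605 F [-6.1  1.6  3.7]
t 14.8 con mm [-29.8 119.6] z 0.2605 F [-5.7  1.1  4.4]
t 16.2 con mm [ -42.6 -117.8] z 0.2605 F [ 0.8 -0.   0.3]
```

```bash
python3 -m handwheel '[[0.2,0,0,0],[0.2,0,0,0],[0.2,0,0,0]]'>/dev/null; python3 st.py; python3 -m handwheel '[[0.2,0,0,0],[0.2,0,0,0],[0.1,0,0,0]]'>/dev/null; python3 st.py;  python3 -m handwheel '[[0.2,0,0,0],[0.2,0,0,0]]'>/dev/null; python3 st.py;python3 -m handwheel '[[0.2,0,0,0],[0.2,0,0,0]]'>/dev/null; python3 st.py
```

```text
t 16.5 con mm [ -36.7 -118.3] z 0.2607 F [-0.4 -0.2  0.4]
t 16.8 con mm [ -32.8 -118.5] z 0.2604 F [-4.9 -0.2  3.6]
t 17.0 con mm [ -28.4 -118.5] z 0.2604 F [-2.7 -0.8 -1. ]
t 17.2 con mm [ -23.8 -118.3] z 0.2605 F [-3.1 -1.7 -0.5]
```

```bash
python3 -m handwheel '[[0.2,0,0,0],[0.2,0,0,0]]'>/dev/null; python3 st.py
python3 -m handwheel '[[-1,0,0.3,0],[-1,0,0.7,0],[0,2,0.5,0],[0.08,3,0,0],[0.1,4,0,0],[0.1,4,0,0],[0.1,4,0,0],[0.1,3.7,0,0],[0.1,2,0,0],[0,1,0,0],[0,0,-0.8,0],[0,0,-0.7,0],[0.4,0,0,0],[0.1,0,0,0]]'>/dev/null; python3 st.py
 python3 -m handwheel '[[0.2,0,0,0],[0.2,0,0,0]]'>/dev/null; python3 st.py; python3 -m handwheel '[[0.2,0,0,0],[0.1,0,0,0]]'>/dev/null; python3 st.py;  python3 -m handwheel '[[0.2,0,0,0],[0.1,0,0,0]]'>/dev/null; python3 st.py
```

```text
t 17.4 con mm [ -19.8 -118.1] z 0.2606 F [-2.2 -0.9  0.1]
t 18.8 con mm [-34.6 117.8] z 0.2604 F [-0.2 -0.5  0.5]
t 19.0 con mm [-30.6 118.3] z 0.2608 F [-0.3 -0.2 -1. ]
t 19.2 con mm [-27.9 118.6] z 0.2607 F [-2.3 -0.   0.9]
t 19.4 con mm [-25.7 118.7] z 0.2605 F [-5.7  1.7  5. ]
```

```bash

 python3 -m handwheel '[[0.2,0,0,0],[0.2,0,0,0]]'>/dev/null; python3 st.py; python3 -m handwheel '[[0.2,0,0,0],[0.2,0,0,0]]'>/dev/null; python3 st.py;  python3 -m handwheel '[[0.2,0,0,0],[0.1,0,0,0]]'>/dev/null; python3 st.py;  python3 -m handwheel '[[0.2,0,0,0],[0.1,0,0,0]]'>/dev/null; python3 st.py
```

```text
t 19.6 con mm [-21.9 118.8] z 0.2605 F [-6.8  1.   4.8]
t 19.8 con mm [-17.9 118.9] z 0.2605 F [-5.6  1.8  4.4]
t 20.0 con mm [-14.8 119. ] z 0.2605 F [-7.2  0.7  3.6]
t 20.2 con mm [-11.8 119.2] z 0.2605 F [-7.5  2.   4.6]
```

Switch ends again (right is near −20).

```bash

python3 -m handwheel '[[-1,0,0.3,0],[-1,0,0.7,0],[0,-2,0.5,0],[-0.08,-3,0,0],[-0.1,-4,0,0],[-0.1,-4,0,0],[-0.1,-4,0,0],[-0.1,-3.7,0,0],[-0.1,-2,0,0],[0,-1,0,0],[0,0,-0.8,0],[0,0,-0.7,0],[0.4,0,0,0],[0.2,0,0,0]]'>/dev/null; python3 st.py
python3 -m handwheel '[[0.2,0,0,0],[0.2,0,0,0],[0.2,0,0,0]]'>/dev/null; python3 st.py; python3 -m handwheel '[[0.2,0,0,0],[0.2,0,0,0]]'>/dev/null; python3 st.py;  python3 -m handwheel '[[0.2,0,0,0],[0.2,0,0,0]]'>/dev/null; python3 st.py
```

```text
t 21.6 con mm [ -24.5 -117.4] z 0.2604 F [ 0.7 -0.3  0.5]
t 21.9 con mm [ -18.7 -117.8] z 0.2608 F [ 0.4  0.3 -0.2]
t 22.1 con mm [ -15.7 -118.1] z 0.2604 F [-6.8  1.4  4.9]
t 22.3 con mm [ -12.5 -118.3] z 0.2604 F [-6.8 -1.   4.3]
```

```bash

python3 -m handwheel '[[0.2,0,0,0],[0.2,0,0,0]]'>/dev/null; python3 st.py; python3 -m handwheel '[[0.2,0,0,0],[0.2,0,0,0]]'>/dev/null; python3 st.py;  python3 -m handwheel '[[0.2,0,0,0]]'>/dev/null; python3 st.py
```

```text
t 22.5 con mm [  -8.1 -118.2] z 0.2604 F [-6.  -1.2  3.1]
t 22.7 con mm [  -4.1 -118.1] z 0.2603 F [-4.6 -0.7  2.4]
t 22.8 con mm [  -1.8 -118. ] z 0.2603 F [-4.1 -1.8  1.3]
```

```bash

python3 -m handwheel '[[-1,0,0.3,0],[-1,0,0.7,0],[0,2,0.5,0],[0.08,3,0,0],[0.1,4,0,0],[0.1,4,0,0],[0.1,4,0,0],[0.1,3.7,0,0],[0.1,2,0,0],[0,1,0,0],[0,0,-0.8,0],[0,0,-0.7,0],[0.3,0,0,0],[0.1,0,0,0]]'>/dev/null; python3 st.py
 python3 -m handwheel '[[0.2,0,0,0],[0.2,0,0,0]]'>/dev/null; python3 st.py; python3 -m handwheel '[[0.2,0,0,0],[0.1,0,0,0]]'>/dev/null; python3 st.py;  python3 -m handwheel '[[0.2,0,0,0],[0.2,0,0,0]]'>/dev/null; python3 st.py;  python3 -m handwheel '[[0.2,0,0,0],[0.2,0,0,0]]'>/dev/null; python3 st.py
```

```text
t 24.2 con mm [-16.7 118.1] z 0.2603 F [0.3 0.1 0.7]
t 24.4 con mm [-12.6 118.8] z 0.2608 F [0.1 0.  0.3]
t 24.6 con mm [ -9.7 119.2] z 0.2607 F [-1.2 -0.4  0.3]
t 24.8 con mm [ -6.8 119.1] z 0.2605 F [-6.1  2.1  4.5]
t 25.0 con mm [ -2.9 119.3] z 0.2605 F [-6.6  2.1  4.1]
```

```bash

for k in a; do python3 -m handwheel '[[0.1,0,0,0],[0.1,0,0,0]]'>/dev/null; python3 st.py; python3 -m handwheel '[[0.1,0,0,0],[0.1,0,0,0]]'>/dev/null; python3 st.py;  python3 -m handwheel '[[0.1,0,0,0]]'>/dev/null; python3 st.py;  python3 -m handwheel '[[0.1,0,0,0]]'>/dev/null; python3 st.py; done
```

```text
t 25.2 con mm [ -0.8 119.4] z 0.2605 F [-6.6  1.4  3.6]
t 25.4 con mm [  1.1 119.4] z 0.2605 F [-6.2  0.6  4.4]
t 25.5 con mm [  2.2 119.5] z 0.2605 F [-5.4  1.6  4.2]
t 25.6 con mm [  3.1 119.5] z 0.2605 F [-7.3  2.3  6.4]
```

```bash

python3 -m handwheel '[[0.05,0,0,0],[0.05,0,0,0]]'>/dev/null; python3 st.py; python3 -m handwheel '[[0.05,0,0,0],[0.05,0,0,0]]'>/dev/null; python3 st.py
```

```text
t 25.8 con mm [  3.5 119.4] z 0.2604 F [-10.    2.9   9. ]
t 26.0 con mm [  3.9 119.4] z 0.2603 F [-14.7   3.7  10.9]
```

```bash

python3 -m handwheel '[[-1,0,0.3,0],[-1,0,0.7,0],[0,-2,0.5,0],[-0.08,-3,0,0],[-0.1,-4,0,0],[-0.1,-4,0,0],[-0.1,-4,0,0],[-0.1,-3.7,0,0],[-0.1,-2,0,0],[0,-1,0,0],[0,0,-0.8,0],[0,0,-0.7,0],[0.4,0,0,0],[0.3,0,0,0]]'>/dev/null; python3 st.py
python3 -m handwheel '[[0.2,0,0,0],[0.2,0,0,0]]'>/dev/null; python3 st.py; python3 -m handwheel '[[0.1,0,0,0],[0.1,0,0,0],[0.1,0,0,0]]'>/dev/null; python3 st.py;  python3 -m handwheel '[[0.1,0,0,0],[0.1,0,0,0]]'>/dev/null; python3 st.py
```

```text
t 27.4 con mm [  -6.5 -116.9] z 0.2604 F [ 0.2  1.6 -0.2]
t 27.6 con mm [  -2.5 -117.2] z 0.2608 F [ 0.2 -0.5 -0.5]
t 27.9 con mm [ 1.000e-01 -1.176e+02] z 0.2607 F [ 0.1 -0.8 -0.2]
t 28.1 con mm [   1.2 -117.7] z 0.2604 F [-4.7  0.2  2.8]
```

```bash

python3 -m handwheel '[[0.1,0,0,0],[0.1,0,0,0]]'>/dev/null; python3 st.py;  python3 -m handwheel '[[0.1,0,0,0]]'>/dev/null; python3 st.py
```

```text
t 28.3 con mm [   3.  -117.9] z 0.2604 F [-5.5 -2.1  2.9]
t 28.4 con mm [   4. -118.] z 0.2604 F [-4.9 -1.9  2.1]
```

```bash

python3 -m handwheel '[[0.1,0,0,0]]'>/dev/null; python3 st.py;  python3 -m handwheel '[[0.05,0,0,0],[0.05,0,0,0]]'>/dev/null; python3 st.py;  python3 -m handwheel '[[0.05,0,0,0],[0.05,0,0,0]]'>/dev/null; python3 st.py
```

```text
t 28.5 con mm [   5. -118.] z 0.2604 F [-5.2 -2.3  2.8]
t 28.7 con mm [   5.5 -118. ] z 0.2603 F [-8.5 -0.3  5.3]
t 28.9 con mm [   5.8 -118. ] z 0.2603 F [-11.9  -1.6   8.9]
```

```bash
python3 -m handwheel '[[0.05,0,0,0],[0.05,0,0,0]]'>/dev/null; python3 st.py
python3 -m handwheel '[[-1,0,0.3,0],[-1,0,0.7,0],[0,2,0.5,0],[0.08,3,0,0],[0.1,4,0,0],[0.1,4,0,0],[0.1,4,0,0],[0.1,3.7,0,0],[0.1,2,0,0],[0,1,0,0],[0,0,-0.8,0],[0,0,-0.7,0],[0.4,0,0,0],[0.4,0,0,0]]'>/dev/null; python3 st.py
 python3 -m handwheel '[[0.2,0,0,0],[0.2,0,0,0],[0.1,0,0,0]]'>/dev/null; python3 st.py; python3 -m handwheel '[[0.1,0,0,0],[0.1,0,0,0]]'>/dev/null; python3 st.py
```

```text
t 29.1 con mm [   6.2 -118.1] z 0.2602 F [-14.3  -0.3  11.4]
t 30.5 con mm [ -2.7 118.4] z 0.2603 F [-0.1  0.3  1.1]
t 30.8 con mm [  2.3 119.3] z 0.2607 F [0.  0.  0.5]
t 31.0 con mm [  3.3 119.3] z 0.2605 F [-6.3  0.8  4.7]
```

```bash
python3 -m handwheel '[[0.1,0,0,0]]'>/dev/null; python3 st.py;python3 -m handwheel '[[0.05,0,0,0],[0.05,0,0,0]]'>/dev/null; python3 st.py;python3 -m handwheel '[[0.05,0,0,0],[0.05,0,0,0]]'>/dev/null; python3 st.py
```

```text
t 31.1 con mm [  3.8 119.3] z 0.2604 F [-10.5   2.6   7.7]
t 31.3 con mm [  4.1 119.3] z 0.2603 F [-12.1   1.8   9.3]
t 31.5 con mm [  4.5 119.3] z 0.2603 F [-17.1   3.7  10.8]
```

```bash
python3 - <<'E'
from h import *
f=load("top0"); 
print("cup",con(onplane(f,376,212,.05)),"bottle base", con(onplane(f,403,189,.05)),con(onplane(f,415,186,.19)),"jar",con(onplane(f,363,158,.04)))
g=load("side0"); print("bottle side",con(onplane(g,341,183,.02)))
print(onplane(f,684/4+145,272/4+130,.125), con(onplane(f,684/4+145,272/4+130,.125)))
s=wor(.004,-.27)-arm.get_state()['eef_pos'][:2]; print(s)
E
```

```text
cup [-0.02442355 -0.42021844] bottle base [ 0.04686756 -0.50248438] [ 0.03645483 -0.49020523] jar [ 0.1413888  -0.38508687]
bottle side [-0.05338765 -0.39385281]
[ 0.54671467 -0.25433724  0.125     ] [ 0.00533296 -0.2292754 ]
[-0.01005906 -0.38920777]
```

```bash
python3 -m handwheel '[[-1,0,0,0],[-1,0,2,0],[0,0,2.5,0],[0,-2,2.5,0],[0.1,-4,0,0],[0.1,-4,0,0],[0.1,-4,0,0],[0.1,-4,0,0],[0.1,-4,0,0],[0.1,-4,0,0],[0.1,-4,0,0],[0.1,-4,0,0],[0.1,-3,0,0],[0.1,-1.9,0,0],[0,0,0,0],[0,0,0,0]]'>/dev/null; python3 st.py
python3 - <<'E'
from h import *
f=grab("top","t2"); cv2.imwrite("pics/t2b.png",cv2.resize(f["image"][130:270,145:335,::-1],None,fx=4,fy=4,interpolation=cv2.INTER_CUBIC))
f=grab("side","s2"); cv2.imwrite("pics/s2b.png",cv2.resize(f["image"][150:300,140:350,::-1],None,fx=3.8,fy=3.8,interpolation=cv2.INTER_CUBIC))
E
```

```text
t 33.1 con mm [   6.3 -269.7] z 0.3304 F [-0.2  0.   0.2]
```

View pics/t2b.png

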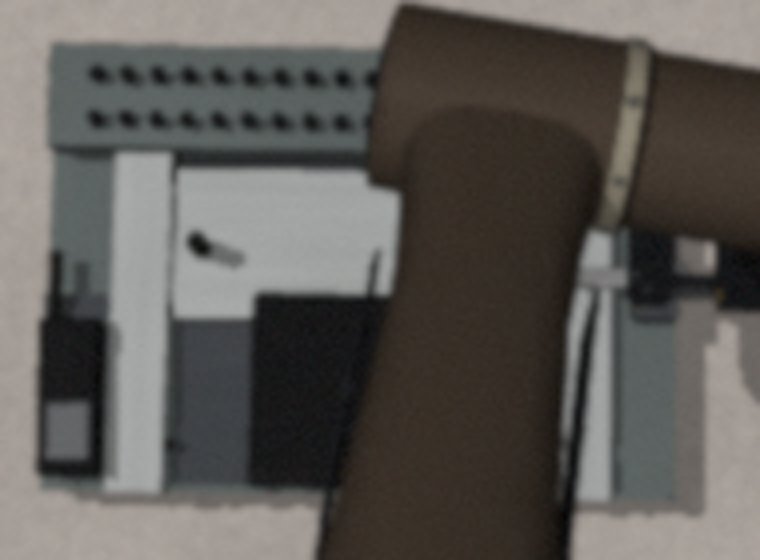

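View pics/s2b.png

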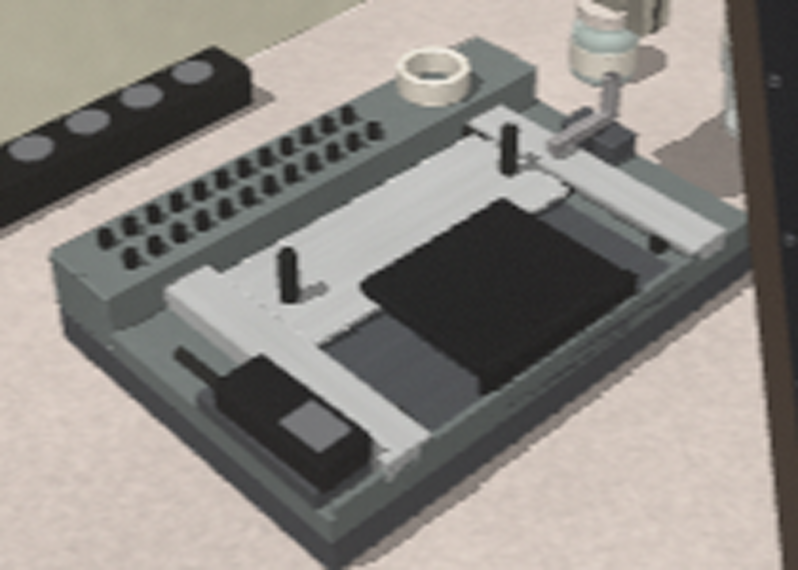

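```bash
python3 -m handwheel '[[-0.2,0,-1.5,0],[0,0,-2,0],[0,0,-1.4,0],[0,0,-0.5,0],[0,0.3,0,0],[0,0.4,0,0],[0,0.4,0,0],[0,0.3,0,0]]'>/dev/null; python3 st.py
python3 -m handwheel '[[0,0.2,0,0],[0,0.2,0,0],[0,0.2,0,0]]'>/dev/null; python3 st.py
python3 -m handwheel '[[0,0.2,0,0],[0,0.2,0,0],[0,0.2,0,0]]'>/dev/null; python3 st.py
```

```text
t 34.0 con mm [   4.4 -255.1] z 0.2774 F [-0.2 -0.7  0.6]
t 34.3 con mm [   4.2 -249.6] z 0.277 F [ 1.2 -2.8  0.7]
t 34.6 con mm [   4.1 -243.6] z 0.2769 F [ 0.7 -2.2  1.6]
```

```bash
python3 -m handwheel '[[0,0.3,0,0],[0,0.3,0,0],[0,0.3,0,0],[0.05,0.3,0,0]]'>/dev/null; python3 st.py
python3 -m handwheel '[[0,0.3,0,0],[0,0.3,0,0],[0,0.3,0,0],[0,0.3,0,0]]'>/dev/null; python3 st.py
python3 -m handwheel '[[0,0.2,0,0],[0,0.2,0,0]]'>/dev/null; python3 st.py
python3 -m handwheel '[[0,0.1,0,0],[0,0.1,0,0]]'>/dev/null; python3 st.py
```

```text
t 35.0 con mm [   4.1 -231.2] z 0.2768 F [ 0.1 -1.5  2.2]
t 35.4 con mm [   3.9 -219.3] z 0.2767 F [ 2.  -1.7  2.1]
t 35.6 con mm [   3.8 -215.3] z 0.2767 F [ 1.5 -2.3  2.3]
t 35.8 con mm [   3.8 -213.5] z 0.2767 F [ 2.3 -2.1  1.9]
```

```bash
python3 -m handwheel '[[0,0.1,0,0],[0,0.1,0,0]]'>/dev/null; python3 st.py
python3 -m handwheel '[[0,0.1,0,0],[0,0.1,0,0]]'>/dev/null; python3 st.py
python3 -m handwheel '[[0,0.1,0,0]]'>/dev/null; python3 st.py
python3 -m handwheel '[[0,0.1,0,0]]'>/dev/null; python3 st.py
```

```text
t 36.0 con mm [   3.7 -211.5] z 0.2767 F [ 1.7 -2.3  1.2]
t 36.2 con mm [   3.6 -209.5] z 0.2767 F [ 2.2 -5.1  0.7]
t 36.3 con mm [   3.6 -209. ] z 0.2768 F [ 2.1 -9.4  0.1]
t 36.4 con mm [   3.7 -208.6] z 0.277 F [  2.3 -14.3   0.6]
```

```bash
python3 -m handwheel '[[0,-0.5,0,0],[0,-1,0,0],[0,-1.5,0,0],[0,0,2,0],[0,0,3,0],[0,0,3,0],[0,0,3,0],[-2,-2,0,0],[-2,-3,0,0],[-2,-3,0,0],[-2,-3,0,0],[-2,-3,0,0],[-2,-3,0,0],[-2,-3,0,0],[-2,-3,0,0],[-1,-2,0,0],[0,0,0,0],[0,0,0,0]]'>/dev/null; python3 st.py
python3 - <<'E'
from h import *
f=grab("top","t3"); cv2.imwrite("pics/t3b.png",cv2.resize(f["image"][130:270,145:335,::-1],None,fx=4,fy=4,interpolation=cv2.INTER_CUBIC))
f=grab("side","s3"); cv2.imwrite("pics/s3b.png",cv2.resize(f["image"][150:300,140:350,::-1],None,fx=3.8,fy=3.8,interpolation=cv2.INTER_CUBIC))
E
```

```text
t 38.2 con mm [-160.4 -492.3] z 0.386 F [ 0.4  0.5 -0.3]
```

View pics/t3b.png

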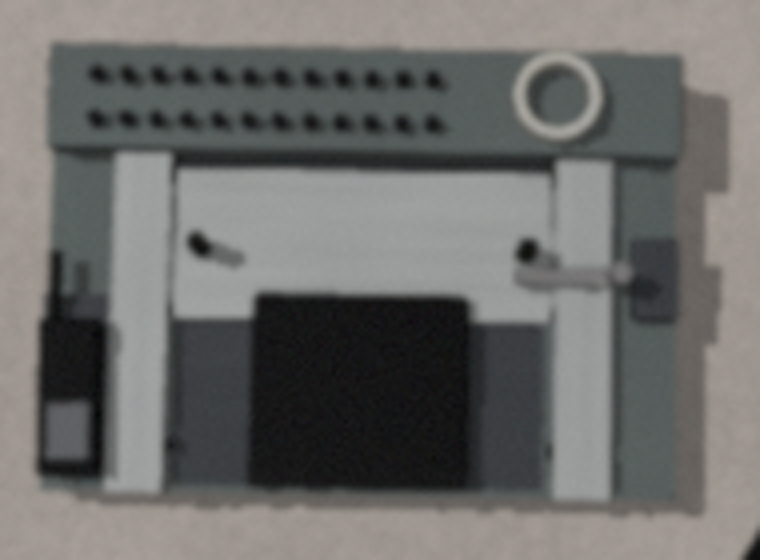

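View pics/s3b.png

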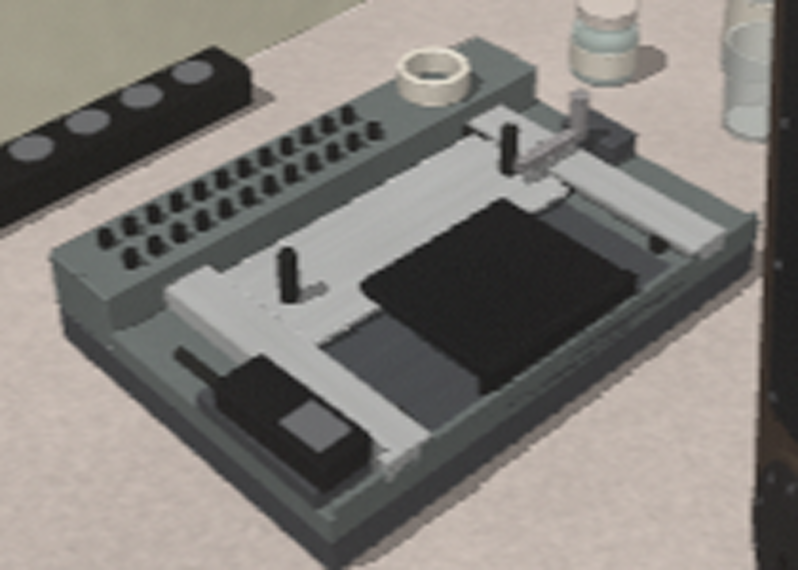

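```bash
python3 - <<'E'
from h import *
for nm in("top0","t3"):
  f=load(nm); y0,y1,x0,x1=185,225,186,284
  im=cv2.resize(f["image"][y0:y1,x0:x1].max(2),None,fx=8,fy=8,interpolation=cv2.INTER_CUBIC)
  n,l,s,c=cv2.connectedComponentsWithStats((im<45).astype(np.uint8))
  for i in range(1,n):
    if 300<s[i,4]<2500:
      p=(c[i]+.5)/8-.5+[x0,y0]; print(nm,s[i,4],p.round(2),(con(onplane(f,*p,.1))*1e3).round(1))
E
```

```text
top0 371 [198.89 186.13] [ 35.9 108.4]
top0 326 [272.2  186.95] [  38.  -105.2]
top0 611 [207.95 190.37] [24.  81.6]
top0 655 [244.87 191.16] [ 23.9 -25.8]
top0 870 [193.65 214.55] [-47.4 120.9]
top0 785 [275.94 216.28] [ -47.4 -117.2]
t3 719 [194.47 190.93] [ 21.5 120.8]
t3 786 [276.4  192.46] [  22.  -117.6]
```

```bash
python3 - <<'E'
from h import *
arm.job_done(); print(arm.get_state()['t'])
E
```

```text
the job is handed in; nothing more can be done
the job is handed in; nothing more can be done
```

The shutter is closed against both stops and the latch is pushed fully across. The job was handed in at about 38 s of the 72 s allowed.

I pushed the two posts by turns with closed fingers until each end met its stop. The highest force I read was about 20 N in all, about 17 N of it along the push. I then pushed the latch knob about 42 mm to its end stop at about 15 N, moved the arm clear and looked again.

**Last checks:**
- **Shutter:** the top camera put the posts at console x of about 21.5 mm (left) and 22.0 mm (right). Home is 20 mm, and my estimate of the console's position is uncertain by about 2 mm.
- **Latch:** both pictures show the bar standing behind the right post.
- **Other objects:** the radio, tape and jar, and the part of the cup still in view, look unmoved. I did not check the microphone, screwdriver and bottle in the final pictures, but the arm never went near the first two.

**One disagreement:** by feel, the two stops came about 1.8 mm apart in my console frame (left 3.2, right 5.0). I put that down to a small angle error of about 0.007 rad in that frame. The left end met its stop at the same place on a second push. I did not push the right end again after that.

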